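# Repack a row of sockets in reverse order

## Robot

A 6-joint arm with a two-finger parallel gripper is mounted at the origin on the work surface. World frame = base frame: x ahead of the robot, y to its left, z up, the work surface at z = 0. Lengths are in m, angles in rad, forces in N, time in s.
With the tool pointing down it reaches from about 0.3 to 0.75 m from the base axis. Payload 8.5 kg.
Tool frame: the origin (TCP) lies midway between the tips of the shut fingers; the grasp point (between the pads) lies 19 mm behind it (robot.pinch_z is the distance from the TCP to the grasp point, in m); x points along the fingers, z is the direction in which the jaws open and shut, and the axes are right-handed (so a half turn about x gives the same grasp; the last joint's range is limited). The gripper opens to 88 mm and grips with 3 to 60 N. Pads are 18 mm wide; open, the fingers measure 123 mm over their backs; the gripper's body (75 mm by 187 mm) begins 45 mm behind the grasp point.
Start: joints at [-1.473, 0.381, 1.297, -0, 1.464, -0.215], TCP at [0.169, -0.523, 0.239] pointing down, gripper open.
Joint ranges: [-3.11, 3.11], [-0.89, 2.33], [0.22, 2.48], [-1.42, 4.56], [0.17, 2.85], [-2.88, 2.88]. Speed limits (rad/s): [2.39, 2.39, 3.14, 3.14, 3.14, 3.14].

## Interface

Orientations are given as a unit quaternion [x, y, z, w].
In Python, from plant import robot gives the robot as it stands.
- The arm moves only by the tool drive_tool, never from a script. Its argument "motion" is a list of rows, each a list of 2 entries, a list of its own where there are three numbers: the shift along the world's x, y, z in mm, then the turn, a rotation vector about the world's x, y, z in degrees. In form: [[[tx, ty, tz], [rx, ry, rz]], ...]. A call has 1 to 8 rows; each row is the pose to reach, as a shift and turn from the pose commanded when the call began; what a row does not reach only later rows make up. A row lasts 1/12 s, in which the tool goes at most 41.7 mm and 7.16 degrees, less where a joint would pass 70% of its speed; a pose out of reach is approached as far as the arm can. A call with a gripper value outside its range is refused whole. "fingers" is the closure, from 0 (fully open) to 1 (shut), set as the call begins (left out, the last holds). The fingers move at their own pace and stop on an object; "squeeze" is the grip in N (left out, the last holds). Time passes only in rows, so rows that repeat a pose let the fingers close. It gives the time, the measured TCP pose, the force and the opening at its end, in the units of the state.
- robot.get_state(): the state, without advancing time (a new reading comes with each control period).
- robot.snapshot(name): name is "scene" or "top" or "wrist"; returns (picture, depth): 420x560x3 uint8, blue, green, red; 420x560 float32, m along the optical axis (not along the pixel's ray), 0 where there is no reading.
- robot.camera_info(name): a dict with "fx", "fy", "cx", "cy" (pixels), "rvec" (rotation vector, rad) and "tvec" (3), from world to camera coordinates, as OpenCV has them; the wrist camera has in their place "T_tool_cam" (4x4, takes a point from camera to tool coordinates, whose origin is the TCP and whose axes are the tool frame's). Camera axes: x right, y down, z forward; pixel columns grow to the right and rows downward; lengths in m; the calibration is good to about 2 mm. A picture is of the moment at which its call begins: read the wrist's pose just before it. camera_info takes no time and is no camera call.
- robot.finish_job(): hands the job in, once; it reports no verdict.
The state is a dict: "clock": time; "joints": joint angles; "joint_vel": joint speeds; "tau": joint torques, N m; "tool_pos": TCP position; "ee_rot": TCP orientation; "force": force on the tool from outside, world axes, zero at the start; "torque": the same for the moment, N m; "finger_gap": finger opening in m.
Only numpy, scipy, OpenCV 4.12 (cv2) and the standard library are available. Lean on these libraries where they do the work, as an engineer would, in place of code of your own. Each camera call takes 0.05 s, during which the arm holds its last target.

## Task

Move the four steel sockets from the clips of the aluminium rail into the black tray, in reverse order counted from the hanging tabs: the socket nearest the rail's tab goes into the pocket farthest from the tray's tab, the next one into the next pocket, and so on, until the socket farthest from the rail's tab stands nearest the tray's tab. Stand each one foot down and upright on the floor of its own pocket, as it stood on the rail.

Things in the scene. Friction and masses are not known exactly. Their poses are not given: they have to be found in the camera images.
- slim (a point): Loose bright-steel slim tall plain socket, outside diameter 26, height 72, bore 18 (mm). An upright open tube with a hexagonal mouth, loosely slipped over its clip's post at the start. This point is its centre, on the axis, half-way up (36 mm above its foot); z points up its axis.
- wide (a point): Loose bright-steel wide low plain socket, outside diameter 38, height 56, bore 26 (mm). An upright open tube with a hexagonal mouth, loosely slipped over its clip's post at the start. This point is its centre, on the axis, half-way up (28 mm above its foot); z points up its axis.
- stepped (a point): Loose bright-steel stepped socket, upper part 34 in diameter (from 30 above its foot to the top), lower 26 mm narrowed to 26 in diameter, height 66, bore 18 at the foot (mm). An upright open tube with a hexagonal mouth, loosely slipped over its clip's post at the start. This point is its centre, on the axis, half-way up (33 mm above its foot); z points up its axis.
- short (a point): Loose bright-steel short plain socket, outside diameter 30, height 54, bore 22 (mm). An upright open tube with a hexagonal mouth, loosely slipped over its clip's post at the start. This point is its centre, on the axis, half-way up (27 mm above its foot); z points up its axis.
- clip_slim: Fixed black clip on the rail, under the slim socket at the start; the clips look alike and never move, so they record the starting order. 46 x 46 x 10 mm plate, in its middle a 10 mm post standing 10 mm above the plate (lift the socket 15 mm straight up to clear it). Origin: centre of the underside, 10 mm above the table; the socket foot stands 10 mm above it. Axes as the rail's.
- clip_wide: Fixed black clip on the rail, under the wide socket at the start; the clips look alike and never move, so they record the starting order. 46 x 46 x 10 mm plate, in its middle a 10 mm post standing 10 mm above the plate (lift the socket 15 mm straight up to clear it). Origin: centre of the underside, 10 mm above the table; the socket foot stands 10 mm above it. Axes as the rail's.
- clip_stepped: Fixed black clip on the rail, under the stepped socket at the start; the clips look alike and never move, so they record the starting order. 46 x 46 x 10 mm plate, in its middle a 10 mm post standing 10 mm above the plate (lift the socket 15 mm straight up to clear it). Origin: centre of the underside, 10 mm above the table; the socket foot stands 10 mm above it. Axes as the rail's.
- clip_short: Fixed black clip on the rail, under the short socket at the start; the clips look alike and never move, so they record the starting order. 46 x 46 x 10 mm plate, in its middle a 10 mm post standing 10 mm above the plate (lift the socket 15 mm straight up to clear it). Origin: centre of the underside, 10 mm above the table; the socket foot stands 10 mm above it. Axes as the rail's.
- rail: Fixed flat aluminium socket rail, 34 x 290 x 10 mm, carrying the four clips in a row along its y axis about 70 mm apart (near y = -105, -35, 35, 105 mm, each up to 5 mm off). At its +y end a flat 44 mm tab with a hole (the hanging tab) sticks out. Origin: centre of the 290 mm bar's underside, on the table; y along the row towards the hanging tab, z up.
- tray: Fixed black tray, cork-lined, 80 x 290 x 18 mm, with four square pockets in a row at x=0, y = -105, -35, 35, 105 mm: each 54 x 54, 12 deep (floor 6, rims 18 mm above the table). Keep fingers above the rims: grip a socket's upper part, across the row. At the +y end a flat 44 mm tab with a hole (hanging tab). Origin: centre of the 290 mm block's underside, on the table; y along the row to the tab, z up.
Things that resemble listed ones, but are neither listed nor needed, are in the scene too. Leave any blue or pink look-alike of the part that bears stepped alone.

How it is judged:
By the outcome, as a careful person would: the job done as asked, in the order asked, and still so for the second after the job is handed in, with the robot touching nothing.
It also fails if it takes over 109 s, if anything falls off the work surface, if the arm or the gripper's body presses on something with over 40 N, if the wrist force passes 120 N, or if a joint passes its speed limit or range.

## Working session

There is one attempt and no reset: what is moved stays moved. The work goes in short steps, Python scripts to look and compute and a tool call to move; the robot and the scene stay as the last step left them, time stands still between calls to the robot, and variables do not carry over. Pictures are saved under pics/ and viewed, and the job is handed in when it is done.

Besides the shell and the picture viewer there is one more tool, called after "Emit:" in YAML: its name, and indented under it one key for each argument. drive_tool: Moves the arm, as the interface text tells. Its arguments: {"type":"object","properties":{"motion":{"type":"array"},"fingers":{"type":"number"},"squeeze":{"type":"number"}},"required":["motion"]}

```bash
ls; mkdir -p pics; python3 - <<'E'
from plant import robot
import cv2,numpy as np
s=robot.get_state();print(s)
print(robot.pinch_z)
for n in ["scene","top"]:
    im,d=robot.snapshot(n);cv2.imwrite(f"pics/{n}0.png",im);np.savez(f"pics/{n}0.npz",im=im,d=d)
    print(n,robot.camera_info(n))
print(robot.camera_info("wrist"))
E
```

```text
pics
{'clock': 0.0, 'joints': array([-1.47328412e+00,  3.81208174e-01,  1.29825352e+00, -3.34120090e-05,
        1.46360987e+00, -2.15270685e-01]), 'joint_vel': array([ 8.07289677e-04, -1.46845283e-03, -2.08090521e-04, -3.81506596e-04,
       -2.67118682e-05,  5.26704042e-04]), 'tau': array([ 2.99969979e-04, -4.37928379e+01, -2.24558616e+01,  7.14324159e-02,
        3.51961353e-02, -1.37482025e-04]), 'tool_pos': array([ 0.16921605, -0.52302455,  0.23813368]), 'ee_rot': array([ 0.41640242,  0.57213194, -0.41563634,  0.57141972]), 'force': array([-0.71620748, -0.00451005, -0.04651177]), 'torque': array([-0.02382064,  0.00530321,  0.02080613]), 'finger_gap': 0.08801245927421662}
0.0187
scene {'fx': 414.9080309893676, 'fy': 414.9080309893676, 'cx': 277.6061341760337, 'cy': 207.49639330104782, 'rvec': array([ 1.8510082 ,  1.72216933, -0.62934036]), 'tvec': array([-0.05552474, -0.36892762,  1.17826532])}
top {'fx': 441.4819059464855, 'fy': 441.4819059464855, 'cx': 280.5264204868023, 'cy': 213.79425669918885, 'rvec': array([ 2.17216231, -2.13639834,  0.09044369]), 'tvec': array([-0.00139631,  0.5706431 ,  0.84908089])}
{'fx': 312.29567865456943, 'fy': 312.29567865456943, 'cx': 277.28502184346024, 'cy': 208.3367586661276, 'T_tool_cam': array([[-8.64313813e-04, -2.58758995e-01,  9.65941528e-01,
        -1.46820742e-01],
       [ 9.43786238e-04, -9.65941670e-01, -2.58758188e-01,
         6.54036615e-02],
       [ 9.99999181e-01,  6.87994045e-04,  1.07908991e-03,
         2.71626325e-04],
       [ 0.00000000e+00,  0.00000000e+00,  0.00000000e+00,
         1.00000000e+00]])}
```

View pics/top0.png

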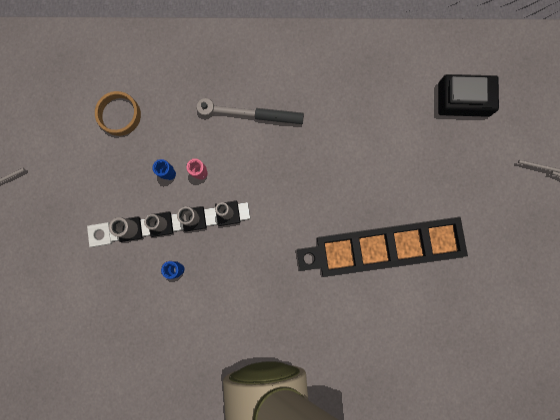

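View pics/scene0.png

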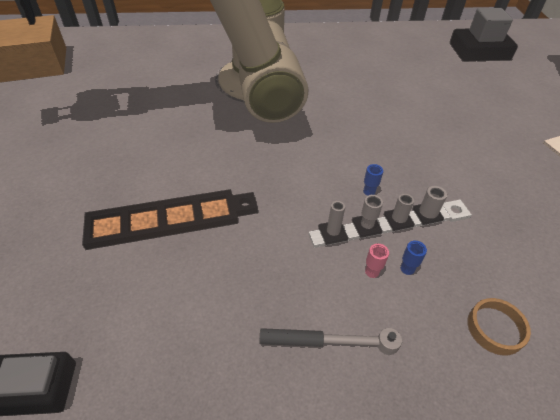

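The top view shows the rail with its tab at left (98,235) and sockets at about (125,228), (157,222), (190,215) and (226,210). The tray is at right with its tab at (308,258) and cork pockets at (340,254), (374,250), (408,244) and (443,239). The loose blue and pink cups at (163,169), (196,168) and (172,270) are look-alikes, so I'll leave them alone.

```bash
cat > h.py <<'E'
import numpy as np,cv2
from plant import robot
def cam(n):
    c=robot.camera_info(n);K=np.array([[c['fx'],0,c['cx']],[0,c['fy'],c['cy']],[0,0,1]])
    R=cv2.Rodrigues(np.array(c['rvec']))[0];return K,R,np.array(c['tvec'])
def ray(n,uv,z):
    K,R,t=cam(n);o=-R.T@t;d=R.T@np.linalg.inv(K)@np.array([uv[0],uv[1],1.]);return o+d*(z-o[2])/d[2]
def proj(n,p):
    K,R,t=cam(n);q=K@(R@np.array(p)+t);return q[:2]/q[2]
def world(n,d):
    K,R,t=cam(n);h,w=d.shape;u,v=np.meshgrid(np.arange(w),np.arange(h))
    P=np.stack([(u-K[0,2])/K[0,0]*d,(v-K[1,2])/K[1,1]*d,d],-1)-t
    return P@R
E
python3 - <<'E'
from h import *
a=np.load('pics/top0.npz');im,d=a['im'],a['d']
hsv=cv2.cvtColor(im,cv2.COLOR_BGR2HSV)
m=((hsv[...,0]<20)&(hsv[...,1]>100)&(hsv[...,2]>90)).astype(np.uint8)
m=cv2.morphologyEx(m,cv2.MORPH_CLOSE,np.ones((3,3)))
P=[]
for c in cv2.findContours(m,0,2)[0]:
    A=cv2.contourArea(c)
    if A>300:
        r=cv2.minAreaRect(c);p=ray('top',r[0],.006);P.append(p)
        q=cv2.boxPoints(r);w=[ray('top',x,.006) for x in q]
        print(A,r[0],p.round(4),[round(np.linalg.norm(w[i]-w[(i+1)%4])*1e3,1) for i in range(4)])
W=world('top',d)
mz=(W[...,2]>.03)&(W[...,0]>.25)&(W[...,1]>0.03)&(d>0)
n,l,st,ce=cv2.connectedComponentsWithStats(mz.astype(np.uint8))
for i in range(1,n):
    if st[i,4]>40:
        z=W[...,2][l==i];zt=np.percentile(z,90)
        mt=((l==i)&(W[...,2]>zt-.006)).astype(np.uint8)
        cs=max(cv2.findContours(mt,0,2)[0],key=cv2.contourArea)
        (x,y),r=cv2.minEnclosingCircle(cs)
        p=ray('top',(x,y),zt);q=ray('top',(x+r,y),zt)
        print(st[i],'top z',zt.round(4),(x,y),p.round(4),'dia',2e3*np.linalg.norm(p-q))
cr=im[185:255,80:270];cv2.imwrite('pics/cr0.png',cv2.resize(cr,None,fx=4,fy=4,interpolation=2))
b=np.load('pics/scene0.npz')['im'][150:290,300:490];cv2.imwrite('pics/cr1.png',cv2.resize(b,None,fx=4,fy=4,interpolation=2))
E
```

```text
616.5 (338.79998779296875, 254.09996032714844) [ 0.4931 -0.1107  0.006 ] [np.float64(51.9), np.float64(52.6), np.float64(51.6), np.float64(52.6)]
612.5 (373.229736328125, 249.12161254882812) [ 0.5043 -0.1801  0.006 ] [np.float64(51.2), np.float64(52.9), np.float64(50.9), np.float64(52.9)]
612.5 (407.7297058105469, 243.8783721923828) [ 0.5161 -0.2496  0.006 ] [np.float64(50.3), np.float64(54.2), np.float64(49.9), np.float64(54.2)]
602.0 (442.27996826171875, 238.9599609375) [ 0.5272 -0.319   0.006 ] [np.float64(50.3), np.float64(53.4), np.float64(50.0), np.float64(53.4)]
1328.0 (115.5, 111.5) [0.7862 0.3629 0.006 ] [np.float64(88.3), np.float64(89.8), np.float64(87.4), np.float64(90.0)]
[152 159  22  20 281] top z 0.0662 (160.6999969482422, 167.3000030517578) [0.6543 0.2422 0.0662] dia 34.211701469916285
[186 158  21  20 255] top z 0.0662 (194.71853637695312, 166.56622314453125) [0.6566 0.1757 0.0662] dia 34.12666728143892
[215 202  18  17 206] top z 0.0922 (221.5, 208.5) [0.5722 0.1166 0.0922] dia 26.012667703614806
[177 206  21  20 301] top z 0.0866 (185.39285278320312, 214.7857208251953) [0.56   0.1851 0.0866] dia 34.098804197710606
[144 214  22  17 266] top z 0.0748 (151.6764678955078, 220.85293579101562) [0.5486 0.252  0.0748] dia 30.54216247493931
[109 217  27  21 439] top z 0.0765 (118.5, 226.5) [0.5367 0.3144 0.0765] dia 38.789270247088176
[161 261  22  18 257] top z 0.0662 (169.60714721679688, 269.21429443359375) [0.4577 0.2159 0.0662] dia 34.53621941997405
[ 223  361   42   53 1482] top z 0.1993 (251.296875, 397.96875) [0.266  0.0438 0.1993] dia 50.80563313046745
```

View pics/cr0.png

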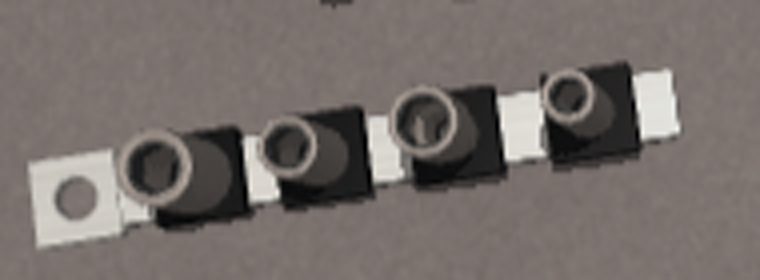

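View pics/cr1.png

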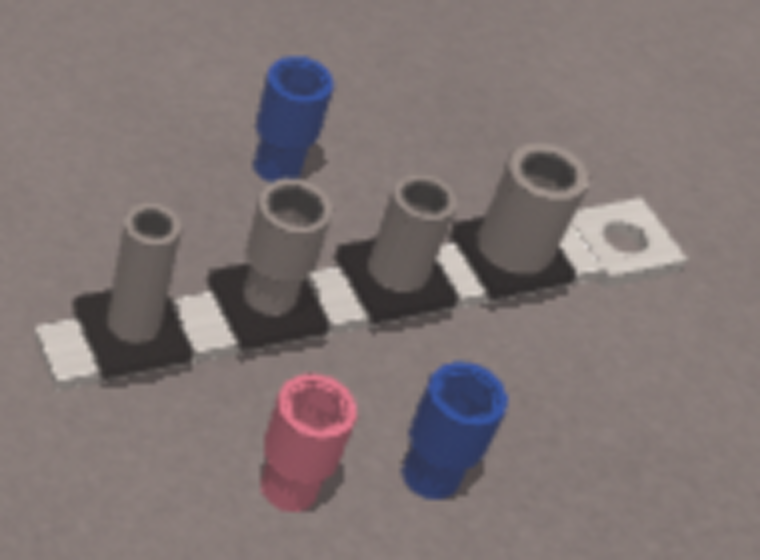

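Identities fit by measured top height and diameter:

| Socket | Pixel | Top z (mm) | Diameter (mm) |
|---|---|---|---|
| wide | (118,226) | 76.5 | 39 |
| short | (152,221) | 75 | 30.5 |
| stepped, bare steel | (185,215) | 86.6 | 34 |
| slim | (221,208) | 92 | 26 |

From the rail's tab the order is wide, short, stepped, slim. The blue and pink stepped cups stand off the rail and can be ignored. Next I'll check the tray centres from the rim outline and work out the jaw angle.

```bash
python3 - <<'E'
from h import *
from scipy.spatial.transform import Rotation as Ro
a=np.load('pics/top0.npz');im,d=a['im'],a['d']
W=world('top',d)
m=((W[...,2]>.012)&(W[...,2]<.03)&(W[...,1]<-.03)&(W[...,0]>.42)&(W[...,0]<.62)).astype(np.uint8)
cs=max(cv2.findContours(m,0,2)[0],key=cv2.contourArea)
w=np.array([ray('top',c,.018)[:2] for c in cs[:,0].astype(float)])
r=cv2.minAreaRect((w*1000).astype(np.float32));print(r)
c=np.array(r[0]);b=cv2.boxPoints(r)
# axis long
e=[b[1]-b[0],b[2]-b[1]];l=max(e,key=np.linalg.norm);l=l/np.linalg.norm(l);l*=np.sign(l[1])
print('y axis',l,'ang',np.degrees(np.arctan2(-l[0],l[1])))
for y in(-105,-35,35,105):print(y,(c+l*y).round(1))
s=robot.get_state();R=Ro.from_quat(s['ee_rot']).as_matrix();print(R.round(4),np.degrees(np.arctan2(R[1,2],R[0,2])))
print('cam pos',-cam('top')[1].T@cam('top')[2])
# socket tops in scene view
b=np.load('pics/scene0.npz')
for nme,p in dict(slim=(.5722,.1166,.092),stepped=(.56,.1851,.086),short=(.5486,.252,.074),wide=(.5367,.3144,.076)).items():print(nme,proj('scene',p).round(1))
S=world('scene',b['d'])
mz=(S[...,2]>.045)&(S[...,0]>.45)&(S[...,1]>0.03)&(b['d']>0)
n,lb,st,ce=cv2.connectedComponentsWithStats(mz.astype(np.uint8))
for i in range(1,n):
    if st[i,4]>40:
        zt=np.percentile(S[...,2][lb==i],92);k=((lb==i)&(S[...,2]>zt-.004)).astype(np.uint8)
        cs=max(cv2.findContours(k,0,2)[0],key=cv2.contourArea)
        e=cv2.fitEllipse(cs) if len(cs)>4 else None
        if e: print('scene',zt.round(4),e[0],ray('scene',e[0],zt).round(4))
E
```

```text
((507.337890625, -192.74264526367188), (79.76900482177734, 333.8069763183594), 9.084437370300293)
y axis [-0.15788978  0.9874567 ] ang 9.084433
-105 [ 523.9 -296.4]
-35 [ 512.9 -227.3]
35 [ 501.8 -158.2]
105 [490.8 -89.1]
[[-1.000e-04  9.515e-01  3.077e-01]
 [ 1.300e-03  3.077e-01 -9.515e-01]
 [-1.000e+00  3.000e-04 -1.300e-03]] -72.07850038343865
cam pos [ 0.47584654 -0.01397042  0.90551022]
slim [337.8 204.1]
stepped [373.3 199.6]
short [405.6 197.8]
wide [436.1 191. ]
scene 0.0656 (374.70306396484375, 170.5784454345703) [0.4636 0.2147 0.0656]
scene 0.0757 (436.39898681640625, 192.8444366455078) [0.5412 0.3135 0.0757]
scene 0.0736 (405.5952453613281, 199.36024475097656) [0.5522 0.251  0.0736]
scene 0.0855 (373.1435241699219, 201.51380920410156) [0.5642 0.184  0.0855]
scene 0.0913 (337.4375, 206.0186767578125) [0.5761 0.1153 0.0913]
scene 0.0656 (416.2325439453125, 248.4603729248047) [0.6586 0.2411 0.0656]
scene 0.0657 (378.6789855957031, 251.61325073242188) [0.6609 0.1748 0.0657]
```

The rim outline includes the 44 mm tab. Corrected for that, the pocket centres are (527,-318), (516,-249), (505,-180) and (494,-111), within 1–2 mm of the cork measurement. The socket centres agree between the two views to about 4 mm. The jaw has to turn +82.3° to lie across the rail, so I'll start towards the slim socket.

Emit:
drive_tool:
  motion:
    - [[20,33,0],[0,0,7]]
    - [[41,66,0],[0,0,14]]
    - [[62,99,0],[0,0,21]]
    - [[83,132,0],[0,0,28]]
    - [[104,165,0],[0,0,35]]
    - [[125,198,0],[0,0,42]]
    - [[146,231,0],[0,0,49]]
    - [[167,264,0],[0,0,56]]
  fingers: 0
  squeeze: 25

```text
clock: 0.77
tool_pos: [0.3367, -0.2574, 0.2386]
ee_rot: [0.097, 0.7, -0.097, 0.7]
force: [1.2, -0.3, -0.2]
finger_gap: 0.088
```

Emit:
drive_tool:
  motion:
    - [[21,33,0],[0,0,7]]
    - [[42,66,0],[0,0,14]]
    - [[63,99,0],[0,0,20]]
    - [[84,132,0],[0,0,26.3]]
    - [[105,165,0],[0,0,26.3]]
    - [[126,198,0],[0,0,26.3]]
    - [[147,231,0],[0,0,26.3]]
    - [[167,264,0],[0,0,26.3]]

```text
clock: 1.43
tool_pos: [0.5039, 0.0067, 0.2386]
ee_rot: [-0.063, 0.704, 0.063, 0.704]
force: [0.7, -0.2, -0.0]
finger_gap: 0.0881
```

Emit:
drive_tool:
  motion:
    - [[20,30,-10],[0,0,0]]
    - [[45,65,-30],[0,0,0]]
    - [[60,90,-50],[0,0,0]]
    - [[71,111,-60],[0,0,0]]
    - [[71,111,-60],[0,0,0]]
    - [[71,111,-60],[0,0,0]]

```text
clock: 1.93
tool_pos: [0.574, 0.1164, 0.1777]
ee_rot: [-0.064, 0.705, 0.064, 0.703]
force: [0.0, 0.2, -0.2]
finger_gap: 0.0886
```

```bash
cat >> h.py <<'E'
from scipy.spatial.transform import Rotation as Ro
def wristray(s,uv,z):
    c=robot.camera_info('wrist');T=np.array(c['T_tool_cam'])
    B=np.eye(4);B[:3,:3]=Ro.from_quat(s['ee_rot']).as_matrix();B[:3,3]=s['tool_pos']
    M=B@T;d=M[:3,:3]@np.array([(uv[0]-c['cx'])/c['fx'],(uv[1]-c['cy'])/c['fy'],1]);o=M[:3,3]
    return o+d*(z-o[2])/d[2]
def wristworld(s,d):
    c=robot.camera_info('wrist');T=np.array(c['T_tool_cam'])
    B=np.eye(4);B[:3,:3]=Ro.from_quat(s['ee_rot']).as_matrix();B[:3,3]=s['tool_pos'];M=B@T
    h,w=d.shape;u,v=np.meshgrid(np.arange(w),np.arange(h))
    P=np.stack([(u-c['cx'])/c['fx']*d,(v-c['cy'])/c['fy']*d,d],-1)
    return P@M[:3,:3].T+M[:3,3]
E
python3 - <<'E'
from h import *
s=robot.get_state();im,d=robot.snapshot('wrist');cv2.imwrite('pics/w1.png',im)
R=Ro.from_quat(s['ee_rot']).as_matrix();print(s['joints'].round(3),np.degrees(np.arctan2(R[1,2],R[0,2])))
W=wristworld(s,d)
for nm,(x,y,z) in dict(slim=(.574,.116,.092),stepped=(.562,.1845,.086),short=(.5505,.2515,.074)).items():
    k=((np.hypot(W[...,0]-x,W[...,1]-y)<.03)&(abs(W[...,2]-z)<.004)&(d>0)).astype(np.uint8)
    cs,_=cv2.findContours(k,0,2)
    if not cs: print(nm,'none');continue
    c=max(cs,key=cv2.contourArea)
    w=np.array([wristray(s,p,z)[:2]*1000 for p in c[:,0].astype(float)],np.float32)
    print(nm,len(c),cv2.minEnclosingCircle(w),cv2.fitEllipse(w))
E
```

```text
[-0.002  0.492  1.295 -0.     1.357 -0.182] 10.331677916146996
slim 55 ((572.5075073242188, 116.14602661132812), 13.120185852050781) ((572.6112670898438, 116.09782409667969), (24.82277488708496, 25.76120948791504), 6.563992023468018)
stepped 65 ((560.2713012695312, 184.6385955810547), 16.91059684753418) ((560.2303466796875, 184.685546875), (32.64419937133789, 32.88947296142578), 134.0690460205078)
short 63 ((548.1976928710938, 251.211181640625), 15.169661521911621) ((548.3154907226562, 251.4442901611328), (28.831161499023438, 29.70064353942871), 14.026395797729492)
```

View pics/w1.png

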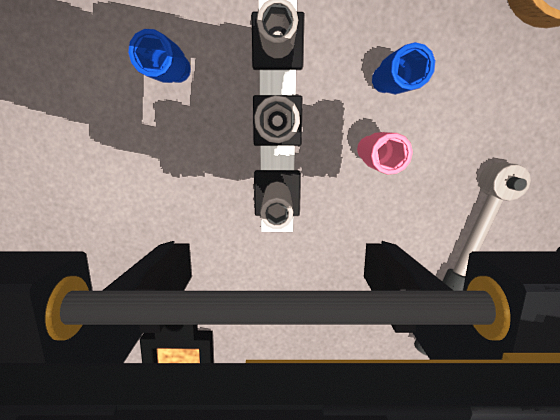

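The wrist view shows slim at (277,213), stepped at (277,120) and short at (278,20), in line between the fingers. It gives slim (572.5,116.1), stepped (560.3,184.7) and short (548.3,251.4), matching the top camera to 0.5 mm. I'll descend on slim and grip.

Emit:
drive_tool:
  motion:
    - [[-1.5,0,-35],[0,0,0]]
    - [[-1.5,0,-70],[0,0,0]]
    - [[-1.5,0,-100],[0,0,0]]
    - [[-1.5,0,-120],[0,0,0]]
    - [[-1.5,0,-126],[0,0,0]]
    - [[-1.5,0,-126],[0,0,0]]
    - [[-1.5,0,-126],[0,0,0]]

```text
clock: 2.57
tool_pos: [0.5734, 0.115, 0.0544]
ee_rot: [-0.063, 0.704, 0.063, 0.705]
force: [0.4, -0.3, 0.6]
finger_gap: 0.0881
```

Emit:
drive_tool:
  motion:
    - [[0,0,0],[0,0,0]]
    - [[0,0,0],[0,0,0]]
    - [[0,0,0],[0,0,0]]
    - [[0,0,0],[0,0,0]]
    - [[0,0,0],[0,0,0]]
    - [[0,0,0],[0,0,0]]
    - [[0,0,0],[0,0,0]]
    - [[0,0,0],[0,0,0]]
  fingers: 1
  squeeze: 25

```text
clock: 3.23
tool_pos: [0.5727, 0.1157, 0.0527]
ee_rot: [-0.063, 0.704, 0.063, 0.704]
force: [0.2, -0.4, 0.1]
finger_gap: 0.0373
```

Emit:
drive_tool:
  motion:
    - [[0,0,0],[0,0,0]]
    - [[0,0,0],[0,0,0]]
    - [[0,0,0],[0,0,0]]
    - [[0,0,0],[0,0,0]]
    - [[0,0,0],[0,0,0]]

```text
clock: 3.65
tool_pos: [0.5727, 0.1157, 0.0527]
ee_rot: [-0.063, 0.704, 0.063, 0.704]
force: [0.6, 0.5, -0.3]
finger_gap: 0.0248
```

Emit:
drive_tool:
  motion:
    - [[0,0,10],[0,0,0]]
    - [[0,0,20],[0,0,0]]
    - [[0,0,35],[0,0,0]]
    - [[0,0,60],[0,0,0]]
    - [[0,0,85],[0,0,0]]
    - [[0,0,110],[0,0,0]]
    - [[0,0,120],[0,0,0]]
    - [[0,0,120],[0,0,0]]

```text
clock: 4.32
tool_pos: [0.5736, 0.1157, 0.1757]
ee_rot: [-0.063, 0.702, 0.063, 0.706]
force: [-0.6, -0.0, -1.0]
finger_gap: 0.0251
```

Slim is held, with a finger gap of 25 mm. Next I'll carry it to the pocket nearest the tray's tab at (494,-111), which needs a shift of (-79,-226.5) and a -1.2° turn.

Emit:
drive_tool:
  motion:
    - [[-11,-33,0],[0,0,0]]
    - [[-24,-70,0],[0,0,-0.5]]
    - [[-38,-108,0],[0,0,-1.2]]
    - [[-51,-146,0],[0,0,-1.2]]
    - [[-63,-180,0],[0,0,-1.2]]
    - [[-73,-210,0],[0,0,-1.2]]
    - [[-79,-226.5,0],[0,0,-1.2]]
    - [[-79,-226.5,0],[0,0,-1.2]]

```text
clock: 4.98
tool_pos: [0.4923, -0.1134, 0.1715]
ee_rot: [-0.054, 0.706, 0.054, 0.704]
force: [0.2, 0.1, -1.7]
finger_gap: 0.0244
```

Emit:
drive_tool:
  motion:
    - [[0,0,-30],[0,0,0]]
    - [[0,0,-60],[0,0,0]]
    - [[0,0,-85],[0,0,0]]
    - [[0,0,-105],[0,0,0]]
    - [[0,0,-118],[0,0,0]]
    - [[0,0,-124],[0,0,0]]
    - [[0,0,-124],[0,0,0]]
    - [[0,0,-124],[0,0,0]]

```text
clock: 5.65
tool_pos: [0.4939, -0.1104, 0.0488]
ee_rot: [-0.056, 0.705, 0.056, 0.705]
force: [0.6, 0.2, -0.7]
finger_gap: 0.0246
```

```bash
python3 - <<'E'
from h import *
s=robot.get_state();im,d=robot.snapshot('wrist');cv2.imwrite('pics/w2.png',im)
print(s['tool_pos'],s['force'],s['finger_gap'],s['joints'].round(2))
E
```

```text
[ 0.49387322 -0.1103885   0.04876855] [ 0.61051126  0.21126034 -0.72667718] 0.024616496610274454 [-0.45  0.54  1.68  0.    0.93 -0.61]
```

View pics/w2.png

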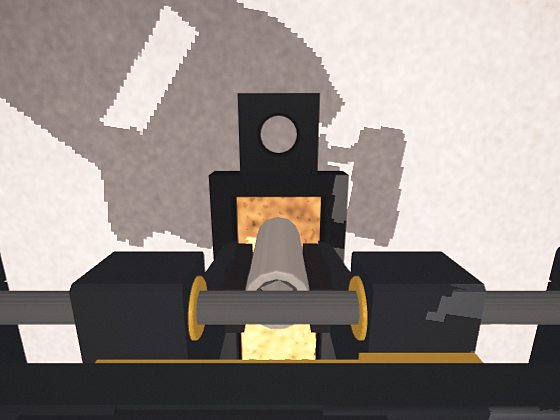

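The wrist view shows slim upright in the fingers at (277,250), centred across the tab-side pocket with the tray tab at (278,133). I'll lower it the last 10 mm onto the floor.

Emit:
drive_tool:
  motion:
    - [[0,0,-4],[0,0,0]]
    - [[0,0,-8],[0,0,0]]
    - [[0,0,-9],[0,0,0]]
    - [[0,0,-10],[0,0,0]]
    - [[0,0,-10],[0,0,0]]

```text
clock: 6.12
tool_pos: [0.4938, -0.1108, 0.0388]
ee_rot: [-0.056, 0.705, 0.056, 0.705]
force: [-0.6, -0.3, -1.3]
finger_gap: 0.0252
```

Emit:
drive_tool:
  motion:
    - [[0,0,-0.7],[0,0,0]]
    - [[0,0,-0.7],[0,0,0]]
    - [[0,0,-0.7],[0,0,0]]

```text
clock: 6.37
tool_pos: [0.4939, -0.1109, 0.0386]
ee_rot: [-0.056, 0.705, 0.055, 0.705]
force: [-1.1, 1.8, 5.6]
finger_gap: 0.0245
```

The floor contact shows as +5.6 N. Next I'll open, rise and go back for stepped.

Emit:
drive_tool:
  motion:
    - [[0,0,0],[0,0,0]]
    - [[0,0,0],[0,0,0]]
    - [[0,0,0],[0,0,0]]
    - [[0,0,0],[0,0,0]]
    - [[0,0,0],[0,0,0]]
  fingers: 0

```text
clock: 6.78
tool_pos: [0.4937, -0.1108, 0.0379]
ee_rot: [-0.056, 0.705, 0.056, 0.705]
force: [-0.1, 0.3, 0.6]
finger_gap: 0.0562
```

Emit:
drive_tool:
  motion:
    - [[0,0,10],[0,0,0]]
    - [[0,0,30],[0,0,0]]
    - [[0,0,60],[0,0,0]]
    - [[0,0,95],[0,0,0]]
    - [[0,0,120],[0,0,0]]
    - [[0,0,130],[0,0,0]]
    - [[0,0,130],[0,0,0]]

```text
clock: 7.37
tool_pos: [0.4946, -0.1112, 0.1704]
ee_rot: [-0.057, 0.703, 0.055, 0.706]
force: [0.7, -0.4, 0.7]
finger_gap: 0.0882
```

```bash
python3 - <<'E'
from h import *
s=robot.get_state();im,d=robot.snapshot('wrist');cv2.imwrite('pics/w3.png',im)
print(s['tool_pos'],s['finger_gap'])
W=wristworld(s,d);x,y,z=.4939,-.1109,.078
k=((np.hypot(W[...,0]-x,W[...,1]-y)<.03)&(abs(W[...,2]-z)<.005)&(d>0)).astype(np.uint8)
c=max(cv2.findContours(k,0,2)[0],key=cv2.contourArea)
print(np.median(W[k>0][:,2]),cv2.minEnclosingCircle(np.array([wristray(s,p,z)[:2]*1000 for p in c[:,0].astype(float)],np.float32)))
E
```

```text
[ 0.49462556 -0.11115198  0.17043737] 0.08823180652265256
0.07847772266075256 ((493.579833984375, -110.3219223022461), 13.279390335083008)
```

View pics/w3.png

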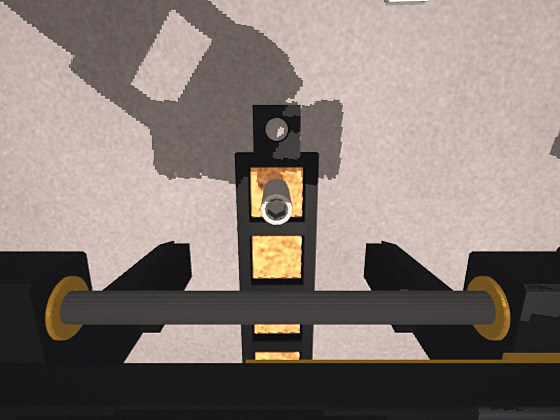

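Slim stands in the tab-side pocket at (277,207), with its top at 78 mm as expected, and is upright. Now stepped at (560.3,184.7).

Emit:
drive_tool:
  motion:
    - [[8,36,0],[0,0,0]]
    - [[17,76,0],[0,0,1.2]]
    - [[26,116,0],[0,0,1.2]]
    - [[35,156,0],[0,0,1.2]]
    - [[44,196,0],[0,0,1.2]]
    - [[53,236,0],[0,0,1.2]]
    - [[61,272,0],[0,0,1.2]]
    - [[66.4,295.6,0],[0,0,1.2]]

```text
clock: 8.08
tool_pos: [0.5596, 0.1881, 0.166]
ee_rot: [-0.064, 0.705, 0.064, 0.703]
force: [0.2, -0.1, -1.1]
finger_gap: 0.0877
```

Emit:
drive_tool:
  motion:
    - [[0,0,0],[0,0,0]]
    - [[0,0,0],[0,0,0]]
    - [[0,0,-30],[0,0,0]]
    - [[0,0,-65],[0,0,0]]
    - [[0,0,-95],[0,0,0]]
    - [[0,0,-112],[0,0,0]]
    - [[0,0,-117],[0,0,0]]
    - [[0,0,-117],[0,0,0]]

```text
clock: 8.75
tool_pos: [0.5594, 0.1834, 0.0497]
ee_rot: [-0.063, 0.706, 0.062, 0.703]
force: [0.5, 0.3, 0.2]
finger_gap: 0.0883
```

Emit:
drive_tool:
  motion:
    - [[0,0,0],[0,0,0]]
    - [[0,0,0],[0,0,0]]
    - [[0,0,0],[0,0,0]]
    - [[0,0,0],[0,0,0]]
    - [[0,0,0],[0,0,0]]
    - [[0,0,0],[0,0,0]]
    - [[0,0,0],[0,0,0]]
    - [[0,0,0],[0,0,0]]
  fingers: 1

```text
clock: 9.42
tool_pos: [0.5601, 0.1849, 0.0511]
ee_rot: [-0.063, 0.704, 0.063, 0.704]
force: [-0.4, 0.2, 1.0]
finger_gap: 0.0371
```

Emit:
drive_tool:
  motion:
    - [[0,0,0],[0,0,0]]
    - [[0,0,0],[0,0,0]]
    - [[0,0,0],[0,0,0]]
    - [[0,0,0],[0,0,0]]

```text
clock: 9.75
tool_pos: [0.5602, 0.1849, 0.0511]
ee_rot: [-0.063, 0.704, 0.063, 0.704]
force: [-0.1, -0.2, -0.1]
finger_gap: 0.0312
```

The gap reads 31.2 mm on a 34 mm body, so I'll check with the wrist camera before lifting.

```bash
python3 - <<'E'
from h import *
s=robot.get_state();im,d=robot.snapshot('wrist');cv2.imwrite('pics/w4.png',im)
b,_=robot.snapshot('scene');cv2.imwrite('pics/s4.png',cv2.resize(b[120:290,290:490],None,fx=3.5,fy=3.5,interpolation=2))
print(s['tool_pos'],s['finger_gap'])
E
```

```text
[0.56024044 0.18485051 0.05109051] 0.03119650022723203
```

View pics/w4.png

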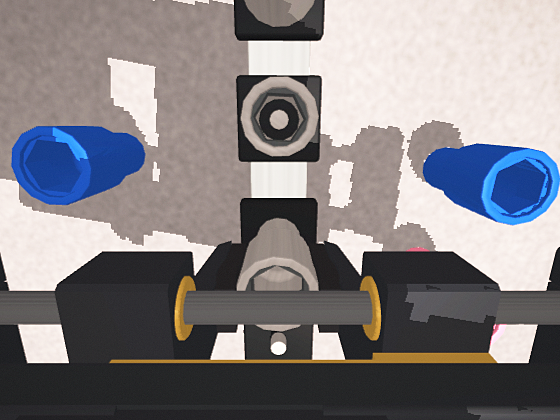

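View pics/s4.png

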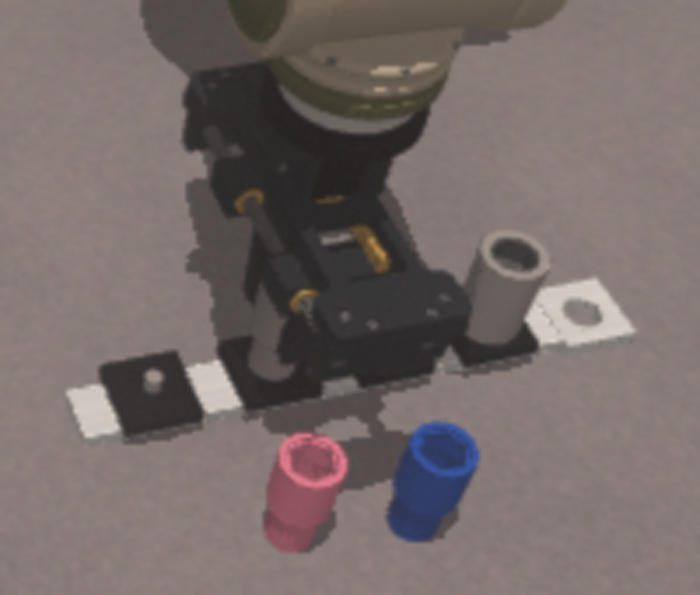

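The wrist view shows stepped upright and centred between the pads at (278,262), with the empty slim post behind it at (278,345). The grip looks sound, so I'll lift slowly.

Emit:
drive_tool:
  motion:
    - [[0,0,6],[0,0,0]]
    - [[0,0,12],[0,0,0]]
    - [[0,0,20],[0,0,0]]
    - [[0,0,40],[0,0,0]]
    - [[0,0,70],[0,0,0]]
    - [[0,0,100],[0,0,0]]
    - [[0,0,120],[0,0,0]]
    - [[0,0,120],[0,0,0]]

```text
clock: 10.52
tool_pos: [0.5617, 0.1851, 0.1762]
ee_rot: [-0.063, 0.701, 0.063, 0.707]
force: [0.7, 0.4, -1.6]
finger_gap: 0.0309
```

```bash
python3 - <<'E'
from h import *
s=robot.get_state();im,d=robot.snapshot('wrist');cv2.imwrite('pics/w5.png',im)
b,_=robot.snapshot('scene');cv2.imwrite('pics/s5.png',cv2.resize(b[100:270,290:490],None,fx=3.5,fy=3.5,interpolation=2))
print(s['tool_pos'],s['finger_gap'])
E
```

```text
[0.56165537 0.18507914 0.17617808] 0.030852483387331552
```

View pics/w5.png

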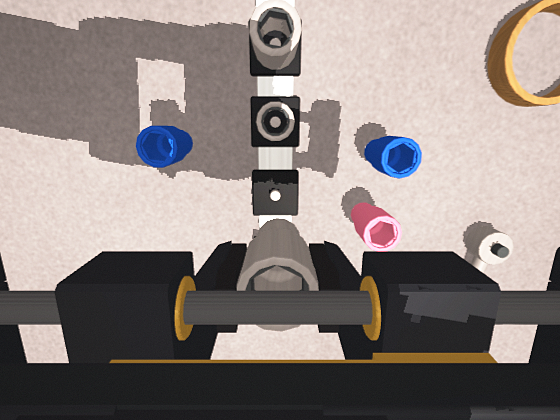

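View pics/s5.png

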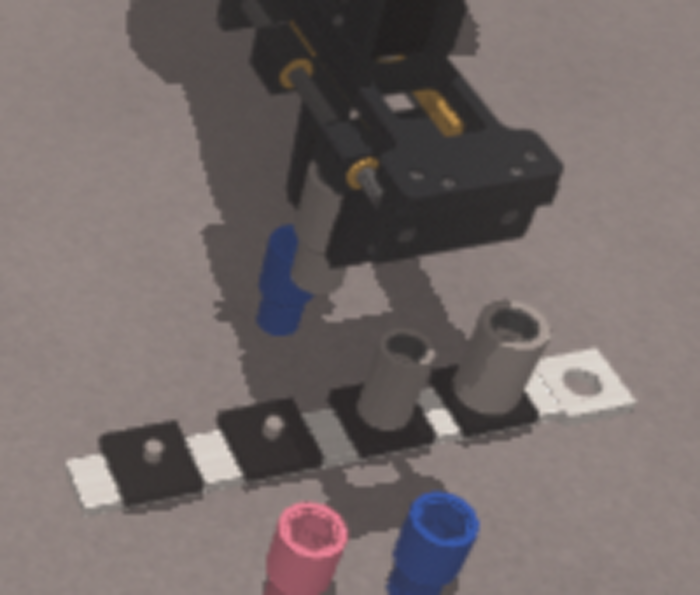

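Stepped is lifted straight and upright, with its clip empty. Next I'll carry it to (504.9,-180).

Emit:
drive_tool:
  motion:
    - [[-5,-33,0],[0,0,0]]
    - [[-11,-73,0],[0,0,-1.2]]
    - [[-17,-113,0],[0,0,-1.2]]
    - [[-23,-153,0],[0,0,-1.2]]
    - [[-29,-193,0],[0,0,-1.2]]
    - [[-35,-233,0],[0,0,-1.2]]
    - [[-41,-273,0],[0,0,-1.2]]
    - [[-47,-312,0],[0,0,-1.2]]

```text
clock: 11.28
tool_pos: [0.5117, -0.1288, 0.1693]
ee_rot: [-0.055, 0.706, 0.056, 0.704]
force: [1.1, 0.4, -2.2]
finger_gap: 0.0307
```

Emit:
drive_tool:
  motion:
    - [[-5,-30,0],[0,0,0]]
    - [[-8.4,-53,0],[0,0,0]]
    - [[-8.4,-53,0],[0,0,0]]
    - [[-8.4,-53,-15],[0,0,0]]
    - [[-8.4,-53,-45],[0,0,0]]
    - [[-8.4,-53,-75],[0,0,0]]
    - [[-8.4,-53,-105],[0,0,0]]
    - [[-8.4,-53,-120],[0,0,0]]

```text
clock: 11.95
tool_pos: [0.5027, -0.1783, 0.0467]
ee_rot: [-0.054, 0.707, 0.057, 0.703]
force: [-0.4, 0.7, -2.5]
finger_gap: 0.031
```

Emit:
drive_tool:
  motion:
    - [[0,0,-3],[0,0,0]]
    - [[0,0,-7],[0,0,0]]
    - [[0,0,-10],[0,0,0]]
    - [[0,0,-12],[0,0,0]]
    - [[0,0,-13],[0,0,0]]
    - [[0,0,-13.5],[0,0,0]]
    - [[0,0,-13.5],[0,0,0]]

```text
clock: 12.53
tool_pos: [0.5049, -0.1803, 0.038]
ee_rot: [-0.056, 0.705, 0.055, 0.705]
force: [-0.0, -0.2, -2.3]
finger_gap: 0.031
```

Emit:
drive_tool:
  motion:
    - [[0,0,-0.8],[0,0,0]]
    - [[0,0,-0.8],[0,0,0]]
    - [[0,0,-0.8],[0,0,0]]

```text
clock: 12.78
tool_pos: [0.5049, -0.1803, 0.0371]
ee_rot: [-0.056, 0.705, 0.055, 0.705]
force: [0.1, 0.0, 0.7]
finger_gap: 0.0307
```

Touching (force rises from -2.3 to +0.7 N). I'll lower 0.5 mm more, release and rise.

Emit:
drive_tool:
  motion:
    - [[0,0,-0.5],[0,0,0]]
    - [[0,0,-0.5],[0,0,0]]
    - [[0,0,-0.5],[0,0,0]]

```text
clock: 13.03
tool_pos: [0.5051, -0.1804, 0.037]
ee_rot: [-0.056, 0.705, 0.055, 0.705]
force: [-1.1, 1.2, 5.3]
finger_gap: 0.0306
```

Emit:
drive_tool:
  motion:
    - [[0,0,0],[0,0,0]]
    - [[0,0,0],[0,0,0]]
    - [[0,0,0],[0,0,0]]
    - [[0,0,0],[0,0,0]]
    - [[0,0,0],[0,0,0]]
    - [[0,0,0],[0,0,0]]
  fingers: 0

```text
clock: 13.53
tool_pos: [0.5047, -0.1802, 0.0362]
ee_rot: [-0.056, 0.705, 0.056, 0.705]
force: [0.5, -0.2, -0.3]
finger_gap: 0.069
```

Emit:
drive_tool:
  motion:
    - [[0,0,10],[0,0,0]]
    - [[0,0,30],[0,0,0]]
    - [[0,0,60],[0,0,0]]
    - [[0,0,95],[0,0,0]]
    - [[0,0,120],[0,0,0]]
    - [[0,0,130],[0,0,0]]
    - [[0,0,130],[0,0,0]]

```text
clock: 14.12
tool_pos: [0.5056, -0.1807, 0.1696]
ee_rot: [-0.057, 0.703, 0.054, 0.707]
force: [0.1, 0.7, -0.3]
finger_gap: 0.0881
```

```bash
cat >> h.py <<'E'
def wtop(s,d,x,y,z):
    W=wristworld(s,d)
    k=((np.hypot(W[...,0]-x,W[...,1]-y)<.03)&(abs(W[...,2]-z)<.005)&(d>0)).astype(np.uint8)
    c=max(cv2.findContours(k,0,2)[0],key=cv2.contourArea)
    print(np.median(W[k>0][:,2]),cv2.minEnclosingCircle(np.array([wristray(s,p,z)[:2]*1000 for p in c[:,0].astype(float)],np.float32)))
E
python3 - <<'E'
from h import *
s=robot.get_state();im,d=robot.snapshot('wrist');cv2.imwrite('pics/w6.png',im)
print(s['tool_pos'],s['finger_gap'])
wtop(s,d,.505,-.180,.072);wtop(s,d,.494,-.111,.078)
E
```

```text
[ 0.5055786  -0.18065945  0.16959727] 0.08812388558017446
0.0722946791309833 ((504.56402587890625, -180.07461547851562), 17.174022674560547)
0.0784906425055337 ((493.5040283203125, -111.04701232910156), 12.77356243133545)
```

View pics/w6.png

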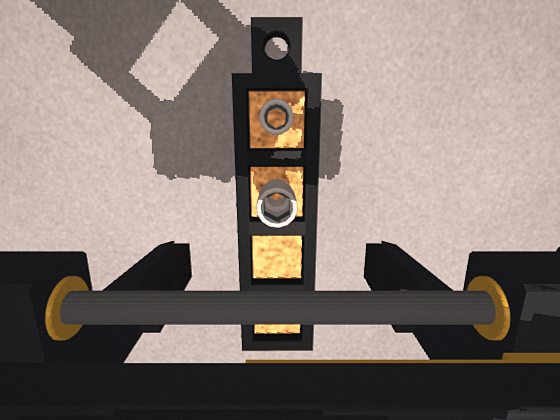

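Slim stands at (276,117) and stepped at (277,205), both upright and centred in their pockets. Now short at (548.3,251.4).

Emit:
drive_tool:
  motion:
    - [[3,32,0],[0,0,0]]
    - [[7,72,0],[0,0,1.2]]
    - [[11,112,0],[0,0,1.2]]
    - [[15,152,0],[0,0,1.2]]
    - [[19,192,0],[0,0,1.2]]
    - [[23,232,0],[0,0,1.2]]
    - [[27,272,0],[0,0,1.2]]
    - [[31,312,0],[0,0,1.2]]

```text
clock: 14.83
tool_pos: [0.535, 0.1338, 0.165]
ee_rot: [-0.063, 0.705, 0.063, 0.703]
force: [1.0, 0.2, -0.7]
finger_gap: 0.0883
```

Emit:
drive_tool:
  motion:
    - [[4,40,0],[0,0,0]]
    - [[8,78,0],[0,0,0]]
    - [[11,107,0],[0,0,0]]
    - [[12.5,119.7,0],[0,0,0]]
    - [[12.5,119.7,0],[0,0,0]]
    - [[12.5,119.7,0],[0,0,0]]

```text
clock: 15.33
tool_pos: [0.5479, 0.251, 0.1652]
ee_rot: [-0.063, 0.705, 0.063, 0.704]
force: [0.1, -0.6, 0.1]
finger_gap: 0.0883
```

```bash
python3 - <<'E'
from h import *
s=robot.get_state();im,d=robot.snapshot('wrist');cv2.imwrite('pics/w7.png',im)
print(s['tool_pos'],s['finger_gap'],s['joints'].round(2))
wtop(s,d,.5483,.2514,.074);wtop(s,d,.537,.314,.076)
E
```

```text
[0.54786786 0.25098157 0.16523845] 0.08831605130440535 [ 0.23  0.53  1.26 -0.    1.35  0.05]
0.0743339386961363 ((548.4454345703125, 252.54568481445312), 15.371638298034668)
0.0764169669164701 ((536.9469604492188, 314.8791809082031), 18.86166000366211)
```

Emit:
drive_tool:
  motion:
    - [[0,0.6,-30],[0,0,0]]
    - [[0,0.6,-65],[0,0,0]]
    - [[0,0.6,-95],[0,0,0]]
    - [[0,0.6,-115],[0,0,0]]
    - [[0,0.6,-125],[0,0,0]]
    - [[0,0.6,-126.5],[0,0,0]]
    - [[0,0.6,-126.5],[0,0,0]]
    - [[0,0.6,-126.5],[0,0,0]]

```text
clock: 16.05
tool_pos: [0.5491, 0.2518, 0.0412]
ee_rot: [-0.063, 0.703, 0.063, 0.705]
force: [0.0, 0.2, 0.4]
finger_gap: 0.088
```

Emit:
drive_tool:
  motion:
    - [[0,0,0],[0,0,0]]
    - [[0,0,0],[0,0,0]]
    - [[0,0,0],[0,0,0]]
    - [[0,0,0],[0,0,0]]
    - [[0,0,0],[0,0,0]]
    - [[0,0,0],[0,0,0]]
    - [[0,0,0],[0,0,0]]
    - [[0,0,0],[0,0,0]]
  fingers: 1

```text
clock: 16.72
tool_pos: [0.5482, 0.2521, 0.0397]
ee_rot: [-0.063, 0.704, 0.063, 0.704]
force: [-0.7, -0.9, 0.5]
finger_gap: 0.0369
```

Emit:
drive_tool:
  motion:
    - [[0,0,0],[0,0,0]]
    - [[0,0,0],[0,0,0]]
    - [[0,0,0],[0,0,0]]
    - [[0,0,0],[0,0,0]]
    - [[0,0,0],[0,0,0]]

```text
clock: 17.13
tool_pos: [0.5483, 0.2521, 0.0397]
ee_rot: [-0.063, 0.704, 0.063, 0.704]
force: [0.7, 0.4, -0.4]
finger_gap: 0.0291
```

Emit:
drive_tool:
  motion:
    - [[0,0,6],[0,0,0]]
    - [[0,0,12],[0,0,0]]
    - [[0,0,20],[0,0,0]]
    - [[0,0,40],[0,0,0]]
    - [[0,0,70],[0,0,0]]
    - [[0,0,100],[0,0,0]]
    - [[0,0,120],[0,0,0]]
    - [[0,0,120],[0,0,0]]

```text
clock: 17.8
tool_pos: [0.5498, 0.2526, 0.165]
ee_rot: [-0.063, 0.701, 0.064, 0.707]
force: [0.3, -1.0, -1.6]
finger_gap: 0.0293
```

```bash
python3 - <<'E'
from h import *
s=robot.get_state();im,d=robot.snapshot('wrist');cv2.imwrite('pics/w8.png',im)
print(s['tool_pos'],s['finger_gap'],s['force'])
E
```

```text
[0.54979754 0.25260394 0.1650374 ] 0.02930988084032843 [ 0.34466237 -1.01972403 -1.59532817]
```

View pics/w8.png

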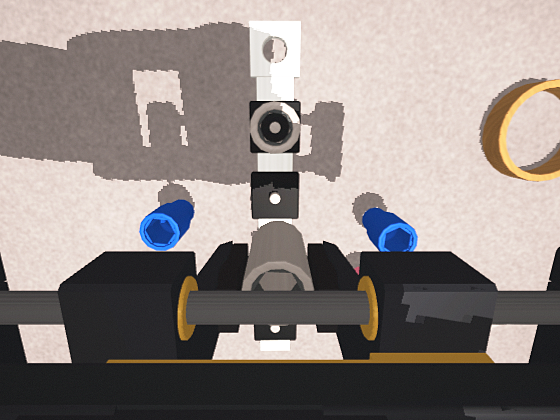

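Short is held upright at (277,255) and its clip post is bare at (275,199). I'll carry it to (516.2,-249.2).

Emit:
drive_tool:
  motion:
    - [[-2,-30,0],[0,0,0]]
    - [[-4.5,-69,0],[0,0,-1.2]]
    - [[-7,-109,0],[0,0,-1.2]]
    - [[-9.5,-149,0],[0,0,-1.2]]
    - [[-12,-189,0],[0,0,-1.2]]
    - [[-14.5,-228,0],[0,0,-1.2]]
    - [[-17,-267,0],[0,0,-1.2]]
    - [[-19.5,-305,0],[0,0,-1.2]]

```text
clock: 18.52
tool_pos: [0.5275, -0.0546, 0.1583]
ee_rot: [-0.055, 0.706, 0.056, 0.704]
force: [1.2, 0.1, -1.0]
finger_gap: 0.0292
```

Emit:
drive_tool:
  motion:
    - [[-2.5,-40,0],[0,0,0]]
    - [[-5,-80,0],[0,0,0]]
    - [[-7.5,-120,0],[0,0,0]]
    - [[-10,-155,0],[0,0,0]]
    - [[-11.6,-181,0],[0,0,0]]
    - [[-12.6,-196.3,0],[0,0,0]]
    - [[-12.6,-196.3,0],[0,0,0]]
    - [[-12.6,-196.3,0],[0,0,0]]

```text
clock: 19.18
tool_pos: [0.5157, -0.2487, 0.1587]
ee_rot: [-0.055, 0.705, 0.056, 0.704]
force: [-0.5, 0.3, -0.4]
finger_gap: 0.0297
```

Emit:
drive_tool:
  motion:
    - [[0,0,-25],[0,0,0]]
    - [[0,0,-55],[0,0,0]]
    - [[0,0,-85],[0,0,0]]
    - [[0,0,-105],[0,0,0]]
    - [[0,0,-116],[0,0,0]]
    - [[0,0,-120],[0,0,0]]
    - [[0,0,-120],[0,0,0]]
    - [[0,0,-120],[0,0,0]]

```text
clock: 19.85
tool_pos: [0.5168, -0.249, 0.0408]
ee_rot: [-0.056, 0.704, 0.056, 0.705]
force: [0.1, 0.1, -1.5]
finger_gap: 0.0296
```

Emit:
drive_tool:
  motion:
    - [[0,0,-4],[0,0,0]]
    - [[0,0,-8],[0,0,0]]
    - [[0,0,-11],[0,0,0]]
    - [[0,0,-13],[0,0,0]]
    - [[0,0,-14],[0,0,0]]
    - [[0,0,-14],[0,0,0]]
    - [[0,0,-14],[0,0,0]]

```text
clock: 20.43
tool_pos: [0.5162, -0.2493, 0.0258]
ee_rot: [-0.056, 0.705, 0.056, 0.705]
force: [0.1, 0.4, -0.9]
finger_gap: 0.0298
```

Emit:
drive_tool:
  motion:
    - [[0,0,-0.6],[0,0,0]]
    - [[0,0,-0.6],[0,0,0]]
    - [[0,0,-0.6],[0,0,0]]

```text
clock: 20.68
tool_pos: [0.5163, -0.2493, 0.0257]
ee_rot: [-0.056, 0.705, 0.055, 0.705]
force: [-0.7, 1.3, 6.5]
finger_gap: 0.0297
```

Contact (+6.5 N). I'll release and rise.

Emit:
drive_tool:
  motion:
    - [[0,0,0],[0,0,0]]
    - [[0,0,0],[0,0,0]]
    - [[0,0,0],[0,0,0]]
    - [[0,0,0],[0,0,0]]
    - [[0,0,0],[0,0,0]]
    - [[0,0,0],[0,0,0]]
  fingers: 0

```text
clock: 21.18
tool_pos: [0.5161, -0.2492, 0.025]
ee_rot: [-0.056, 0.705, 0.056, 0.705]
force: [1.0, 0.3, -0.1]
finger_gap: 0.0674
```

Emit:
drive_tool:
  motion:
    - [[0,0,10],[0,0,0]]
    - [[0,0,30],[0,0,0]]
    - [[0,0,60],[0,0,0]]
    - [[0,0,95],[0,0,0]]
    - [[0,0,125],[0,0,0]]
    - [[0,0,140],[0,0,0]]
    - [[0,0,140],[0,0,0]]

```text
clock: 21.77
tool_pos: [0.5172, -0.2499, 0.1696]
ee_rot: [-0.057, 0.703, 0.054, 0.707]
force: [-0.0, -0.3, 0.1]
finger_gap: 0.088
```

```bash
python3 - <<'E'
from h import *
s=robot.get_state();im,d=robot.snapshot('wrist');cv2.imwrite('pics/w9.png',im)
print(s['tool_pos'],s['finger_gap'])
wtop(s,d,.516,-.249,.060);wtop(s,d,.505,-.180,.072);wtop(s,d,.494,-.111,.078)
E
```

```text
[ 0.51723751 -0.2499138   0.16958135] 0.08800117306871005
0.06035071997784297 ((515.7174072265625, -249.02134704589844), 15.048202514648438)
0.072302987607657 ((504.85107421875, -180.50088500976562), 16.81578254699707)
0.07808623732694309 ((493.6016845703125, -112.16490173339844), 13.082906723022461)
```

View pics/w9.png

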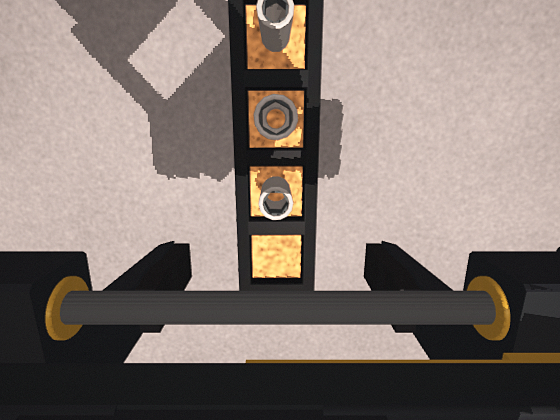

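Short stands at (277,200), with its top at 60 mm, upright and centred. Now wide at (537,314.5).

Emit:
drive_tool:
  motion:
    - [[1,30,0],[0,0,0]]
    - [[2.5,70,0],[0,0,1.2]]
    - [[4,110,0],[0,0,1.2]]
    - [[5.5,150,0],[0,0,1.2]]
    - [[7,190,0],[0,0,1.2]]
    - [[8.5,230,0],[0,0,1.2]]
    - [[10,270,0],[0,0,1.2]]
    - [[11.5,310,0],[0,0,1.2]]

```text
clock: 22.48
tool_pos: [0.5267, 0.0628, 0.1638]
ee_rot: [-0.063, 0.705, 0.063, 0.703]
force: [0.8, -1.1, -0.6]
finger_gap: 0.0883
```

Emit:
drive_tool:
  motion:
    - [[1.5,40,0],[0,0,0]]
    - [[3,80,0],[0,0,0]]
    - [[4.5,120,0],[0,0,0]]
    - [[6,160,0],[0,0,0]]
    - [[7.5,200,0],[0,0,0]]
    - [[8.7,235,0],[0,0,0]]
    - [[9.2,253.8,0],[0,0,0]]
    - [[9.2,253.8,0],[0,0,0]]

```text
clock: 23.15
tool_pos: [0.5356, 0.3179, 0.1631]
ee_rot: [-0.064, 0.705, 0.064, 0.703]
force: [-0.4, -0.3, -0.2]
finger_gap: 0.0882
```

Emit:
drive_tool:
  motion:
    - [[0,0,0],[0,0,0]]
    - [[0,0,-30],[0,0,0]]
    - [[0,0,-60],[0,0,0]]
    - [[0,0,-90],[0,0,0]]
    - [[0,0,-112],[0,0,0]]
    - [[0,0,-122],[0,0,0]]
    - [[0,0,-124],[0,0,0]]
    - [[0,0,-124],[0,0,0]]

```text
clock: 23.82
tool_pos: [0.5371, 0.3138, 0.0413]
ee_rot: [-0.063, 0.704, 0.063, 0.704]
force: [0.2, 0.5, 0.8]
finger_gap: 0.0877
```

Emit:
drive_tool:
  motion:
    - [[0,0,0],[0,0,0]]
    - [[0,0,0],[0,0,0]]
    - [[0,0,0],[0,0,0]]
    - [[0,0,0],[0,0,0]]
    - [[0,0,0],[0,0,0]]
    - [[0,0,0],[0,0,0]]
    - [[0,0,0],[0,0,0]]
    - [[0,0,0],[0,0,0]]
  fingers: 1

```text
clock: 24.48
tool_pos: [0.537, 0.3147, 0.0412]
ee_rot: [-0.063, 0.704, 0.063, 0.704]
force: [-1.2, 1.3, -0.2]
finger_gap: 0.0373
```

Emit:
drive_tool:
  motion:
    - [[0,0,0],[0,0,0]]
    - [[0,0,0],[0,0,0]]
    - [[0,0,0],[0,0,0]]
    - [[0,0,0],[0,0,0]]

```text
clock: 24.82
tool_pos: [0.5369, 0.3147, 0.0412]
ee_rot: [-0.063, 0.704, 0.063, 0.704]
force: [1.1, 0.5, -0.5]
finger_gap: 0.0371
```

Emit:
drive_tool:
  motion:
    - [[0,0,6],[0,0,0]]
    - [[0,0,12],[0,0,0]]
    - [[0,0,20],[0,0,0]]
    - [[0,0,40],[0,0,0]]
    - [[0,0,70],[0,0,0]]
    - [[0,0,100],[0,0,0]]
    - [[0,0,120],[0,0,0]]
    - [[0,0,120],[0,0,0]]

```text
clock: 25.48
tool_pos: [0.5383, 0.3152, 0.1664]
ee_rot: [-0.062, 0.701, 0.064, 0.707]
force: [1.6, -0.0, -1.8]
finger_gap: 0.0372
```

```bash
python3 - <<'E'
from h import *
s=robot.get_state();im,d=robot.snapshot('wrist');cv2.imwrite('pics/w10.png',im)
print(s['tool_pos'],s['finger_gap'],s['force'])
E
```

```text
[0.53830388 0.31519688 0.16637756] 0.03721326853954833 [ 1.63813005 -0.04085642 -1.78343017]
```

View pics/w10.png

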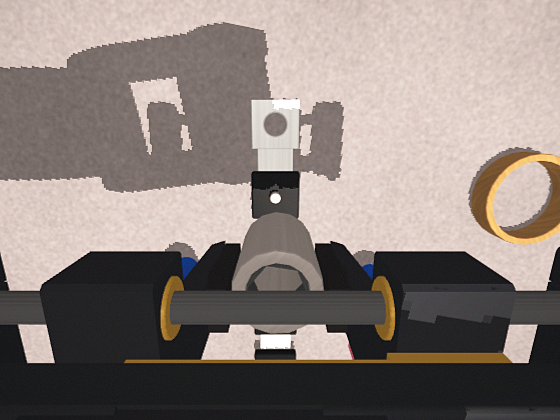

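Wide is held upright at (277,260) and its post is bare at (275,198). I'll carry it to the pocket farthest from the tray's tab at (527.3,-318.3).

Emit:
drive_tool:
  motion:
    - [[0,-30,0],[0,0,0]]
    - [[-1,-70,0],[0,0,-1.2]]
    - [[-1.7,-110,0],[0,0,-1.2]]
    - [[-2.3,-150,0],[0,0,-1.2]]
    - [[-3,-190,0],[0,0,-1.2]]
    - [[-3.5,-230,0],[0,0,-1.2]]
    - [[-4,-270,0],[0,0,-1.2]]
    - [[-4.7,-310,0],[0,0,-1.2]]

```text
clock: 26.2
tool_pos: [0.5309, 0.0029, 0.1595]
ee_rot: [-0.055, 0.706, 0.056, 0.704]
force: [0.6, -0.0, -2.1]
finger_gap: 0.0373
```

Emit:
drive_tool:
  motion:
    - [[-0.6,-40,0],[0,0,0]]
    - [[-1.2,-80,0],[0,0,0]]
    - [[-1.8,-120,0],[0,0,0]]
    - [[-2.4,-160,0],[0,0,0]]
    - [[-3,-200,0],[0,0,0]]
    - [[-3.6,-240,0],[0,0,0]]
    - [[-4.2,-275,0],[0,0,0]]
    - [[-4.6,-302,0],[0,0,0]]

```text
clock: 26.87
tool_pos: [0.5263, -0.2999, 0.1589]
ee_rot: [-0.054, 0.706, 0.056, 0.704]
force: [0.1, 0.6, -3.3]
finger_gap: 0.0371
```

Emit:
drive_tool:
  motion:
    - [[-0.4,-15,0],[0,0,0]]
    - [[-0.4,-21,0],[0,0,0]]
    - [[-0.4,-21,0],[0,0,0]]
    - [[-0.4,-21,-20],[0,0,0]]
    - [[-0.4,-21,-50],[0,0,0]]
    - [[-0.4,-21,-80],[0,0,0]]
    - [[-0.4,-21,-105],[0,0,0]]
    - [[-0.4,-21,-118],[0,0,0]]

```text
clock: 27.53
tool_pos: [0.5263, -0.3151, 0.04]
ee_rot: [-0.055, 0.706, 0.058, 0.704]
force: [-0.0, 0.6, -3.8]
finger_gap: 0.0372
```

Emit:
drive_tool:
  motion:
    - [[0,0,-3],[0,0,0]]
    - [[0,0,-7],[0,0,0]]
    - [[0,0,-11],[0,0,0]]
    - [[0,0,-14],[0,0,0]]
    - [[0,0,-15.5],[0,0,0]]
    - [[0,0,-15.5],[0,0,0]]
    - [[0,0,-15.5],[0,0,0]]

```text
clock: 28.12
tool_pos: [0.5273, -0.3185, 0.0281]
ee_rot: [-0.056, 0.705, 0.055, 0.705]
force: [0.7, 0.1, -2.9]
finger_gap: 0.0373
```

Emit:
drive_tool:
  motion:
    - [[0,0,-1.2],[0,0,0]]
    - [[0,0,-1.2],[0,0,0]]
    - [[0,0,-1.2],[0,0,0]]

```text
clock: 28.37
tool_pos: [0.5274, -0.3187, 0.0272]
ee_rot: [-0.056, 0.705, 0.055, 0.705]
force: [-1.8, 2.1, 3.8]
finger_gap: 0.0371
```

Contact (+3.8 N). I'll release, rise and back away to look.

Emit:
drive_tool:
  motion:
    - [[0,0,0],[0,0,0]]
    - [[0,0,0],[0,0,0]]
    - [[0,0,0],[0,0,0]]
    - [[0,0,0],[0,0,0]]
    - [[0,0,0],[0,0,0]]
    - [[0,0,0],[0,0,0]]
  fingers: 0

```text
clock: 28.87
tool_pos: [0.5271, -0.3184, 0.0264]
ee_rot: [-0.056, 0.705, 0.056, 0.705]
force: [0.2, 0.7, 0.2]
finger_gap: 0.0753
```

Emit:
drive_tool:
  motion:
    - [[0,0,10],[0,0,0]]
    - [[0,0,30],[0,0,0]]
    - [[0,0,60],[0,0,0]]
    - [[0,0,95],[0,0,0]]
    - [[0,0,130],[0,0,0]]
    - [[0,0,160],[0,0,0]]
    - [[0,0,180],[0,0,0]]
    - [[0,0,180],[0,0,0]]

```text
clock: 29.53
tool_pos: [0.5282, -0.3192, 0.2122]
ee_rot: [-0.058, 0.703, 0.053, 0.707]
force: [0.3, -0.3, -0.2]
finger_gap: 0.0883
```

```bash
python3 - <<'E'
from h import *
s=robot.get_state();im,d=robot.snapshot('wrist');cv2.imwrite('pics/w11.png',im)
print(s['tool_pos'],s['finger_gap'],s['force'])
for p in[(.527,-.3185,.062),(.516,-.249,.060),(.505,-.180,.072),(.494,-.111,.078)]:
    wtop(s,d,*p)
b,_=robot.snapshot('scene');cv2.imwrite('pics/s11.png',b)
E
```

```text
[ 0.52817293 -0.31921045  0.21215727] 0.08827284202041343 [ 0.31915801 -0.34400165 -0.24649786]
0.06233465357498502 ((526.8681030273438, -318.19439697265625), 19.023391723632812)
0.06038787251735911 ((515.59423828125, -249.58001708984375), 14.836136817932129)
0.0720777223879609 ((504.97021484375, -181.21815490722656), 17.307613372802734)Traceback (most recent call last):
  File "<stdin>", line 5, in <module>
  File "h.py", line 29, in wtop
    c=max(cv2.findContours(k,0,2)[0],key=cv2.contourArea)
ValueError: max() iterable argument is empty
```

View pics/w11.png

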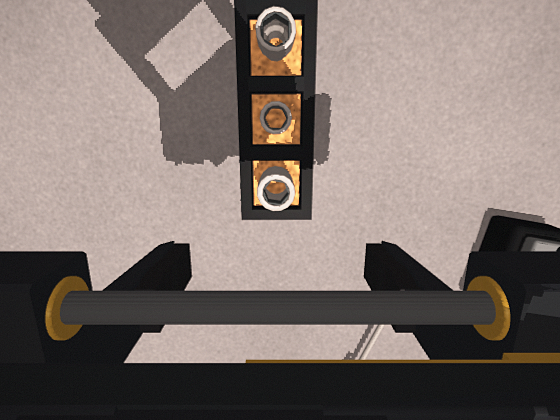

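Wide, short and stepped stand at (276,192), (276,118) and (276,35) in the wrist view. Slim is out of that view, so I'll check it with the fixed cameras.

```bash
python3 - <<'E'
from h import *
b,d=robot.snapshot('scene');cv2.imwrite('pics/s12.png',b)
W=world('scene',d)
for n,(x,y,z) in dict(wide=(.527,-.3185,.062),short=(.516,-.249,.060),stepped=(.505,-.180,.072),slim=(.494,-.111,.078)).items():
    k=(np.hypot(W[...,0]-x,W[...,1]-y)<.028)&(W[...,2]>.045)&(W[...,2]<.1)&(d>0)
    print(n,k.sum(),np.percentile(W[k][:,2],95) if k.any() else None)
E
```

```text
wide 346 0.06224153535325873
short 210 0.06017606803148983
stepped 350 0.07190555273612904
slim 252 0.07804487578232941
```

View pics/s12.png

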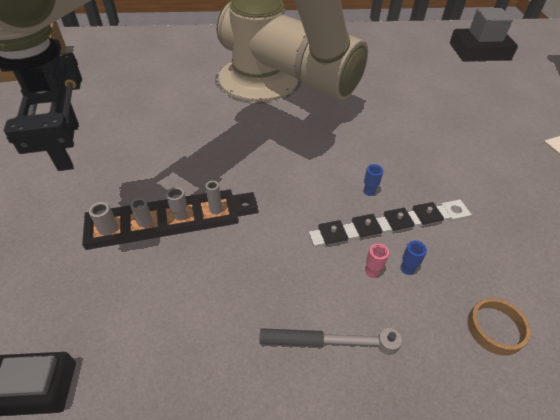

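The scene view shows all four sockets upright in their own pockets: slim at (214,197) nearest the tray tab (244,205), then stepped (177,204), short (143,213) and wide (103,219). The rail clips are empty, the look-alikes are untouched and the gripper is clear. Handing in.

```bash
python3 -c "
from plant import robot
print(robot.finish_job(),robot.get_state()['clock'])"
```

```text
the job is handed in; nothing more can be done
the job is handed in; nothing more can be done
```

All four sockets are standing in the tray in reverse order, and I handed the job in at about 30 s of the 109 s allowed. From the rail's tab the order was wide, short, stepped, slim. In the tray, wide is now farthest from the tab, then short, stepped and slim, with slim nearest the tab.

**Final checks:** The scene camera's last top heights were 62, 60, 72 and 78 mm for wide, short, stepped and slim. Each matches a socket standing on the 6 mm pocket floor. Wrist views after each placing put every socket within about 2 mm of its pocket centre. The rail was empty, the blue and pink look-alikes had not been moved, and the gripper was open and well clear.

**Checks that disagreed or failed:**
- **Finger gap:** it read 1–3 mm below each socket's diameter, for example 31 mm on the 34 mm stepped socket. Pictures showed stepped, short and wide upright and firmly held after lifting; slim's picture was taken over its pocket.
- **Rail positions:** the scene camera's first socket positions were about 4 mm off the top camera's. The wrist camera confirmed the top camera's values, so I used those.
- **Last wrist check:** it could not see slim, which was out of view, so slim's final check came from the scene camera.

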